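Lids back on the bisque tea ware

ROBOT

A 7-joint arm with a two-finger parallel gripper is mounted at the origin on the work surface. World frame = base frame: x ahead of the robot, y to its left, z up, the work surface at z = 0. Lengths are in mm, angles in degrees, forces in N, time in s.
With the tool pointing down it reaches from about 425 to 875 mm from the base axis. Payload 4.7 kg.
Tool frame: the origin (TCP) lies on the centre line of the jaws, within the pads' length; the fingertips stand finger_overhang ahead of it and the grasp point (between the pads) lies 3 mm ahead of it (finger_overhang is the distance from the TCP to the fingertips, in mm); z points along the fingers, y is the line along which they close (so a half turn about z gives the same grasp; the last joint's range is limited). The gripper opens to 85 mm and grips with 20 to 120 N. Pads are 22 mm wide; open, the fingers measure 114 mm over their backs; the gripper's body (76 mm by 85 mm) begins 54 mm behind the grasp point. The pads swing forward as they close: fully open they stand 13 mm farther back than shut.
Start: joints at [63.891, 18.392, -4.016, 83.108, 1.295, 78.541, -3.26], TCP at [294.245, -579.605, 253.349] pointing down, gripper open.
Joint ranges: [-163.93, 163.93], [-17.29, 119.83], [-79.2, 71.16], [3.27, 140.29], [-89.18, 269.18], [5.43, 117.66], [-154.24, 154.24]. Speed limits (degrees/s): [147.25, 147.25, 180, 180, 180, 180, 180].

INTERFACE

Orientations are given as [roll, pitch, yaw] about the fixed x, y, z axes, in that order (R = Rz(yaw) Ry(pitch) Rx(roll)).
In Python, from cell import state, grab_frame, camera_info, finish_job, spot_in, pinpoint, finger_overhang gives the robot as it stands. The module is installed in compiled form; this text tells all that it offers.
- The arm moves only by the tool move_arm, never from a script. Its argument "rows" is text: rows parted by semicolons, each of 7 numbers parted by spaces: the turn, a rotation vector about the tool's x, y, z normalised to -1 to 1, where 1 is 90 degrees, then the shift along the tool's x, y, z normalised to -1 to 1, where 1 is 500 mm, then the opening, from 0 (shut) to 1 (fully open). In form: wx wy wz x y z fingers; .... A call has 1 to 20 rows; each row is the pose to reach, as a shift and turn from the pose commanded when the call began, along the tool's axes at that moment; what a row does not reach only later rows make up. A row lasts 1/10 s, in which the tool goes at most 50 mm and 8.59 degrees, less where a joint would pass 70% of its speed; a pose out of reach is approached as far as the arm can. A call with a number of a shift or a turn outside -1 to 1 is refused whole. A call with a gripper value outside its range is refused whole. The fingers move at their own pace and stop on an object; "force" is the grip in N (left out, the last holds). Time passes only in rows, so rows that repeat a pose let the fingers close. It gives the time, the measured TCP pose, the force, the opening and the grip force at its end, in the units of the state.
- state(): the state, without advancing time (a new reading comes with each control period).
- grab_frame(name): name is "side" or "top"; returns the picture (400x640x3 uint8, red, green, blue); there is no depth.
- camera_info(name): a dict with "K" (3x3 intrinsics, pixels), "dist_coeffs" ([k1, k2, p1, p2, k3] as OpenCV has them; the pictures are not rectified), "world_from_camera" (4x4, takes a point from camera to world coordinates). Camera axes: x right, y down, z forward; pixel columns grow to the right and rows downward; lengths in mm; the calibration is good to about 2 mm. A picture is of the moment at which its call begins. camera_info takes no time and is no camera call.
- finish_job(): hands the job in; it is judged then, once.
Trained networks look in the newest picture that a camera, given by its name, has taken for a name from the list of things; names that differ only in an ending like _2 or _b are one class to them, and where a whole thing is asked for, a point or a joint stands for the part that bears it (a point fixed in the world has none). Each returns a list of dicts, best first, with "conf" (0 to 1); they miss things now and then, are a little off and sometimes report something else, mostly with a low value. They report only what shows in the picture. A call takes as long as a camera call. They do not tell look-alikes from the thing itself.
- spot_in(thing, camera): "centre" ([x, y, z] in mm, in world coordinates, good to about 4 mm: the middle of the surface that is visible of it).
- pinpoint(thing, camera): "centre" ([x, y, z] in mm, in world coordinates, good to about 4 mm: a listed point, or the origin of a listed thing).
The state is a dict: "time_s": time; "q": joint angles; "joint_velocities": joint speeds; "joint_efforts": joint torques, N m; "eef_pos": TCP position; "ee_rot": TCP orientation; "contact_force": force on the tool from outside, world axes, zero at the start; "torque": the same for the moment, N m; "finger_gap": finger opening in mm; "finger_force": force on a finger pad.
Only numpy, scipy, OpenCV 4.12 (cv2) and the standard library are available. Lean on these libraries where they do the work, as an engineer would, in place of code of your own. Each camera call takes 0.05 s, during which the arm holds its last target. There are 200 camera calls.

TASK

Three bisque-fired lids lie on the table: find the teapot's own lid and the storage jar's own lid and put each on its pot, fully home and lying flat; the third fits neither. The teapot's lid locks: under the overhead handle, turn it until the lug below its steam hole drops through the notch in the mouth's ledge, then turn it about a quarter turn, either way, so that the lug is caught under the ledge. Set the lids down gently, without dropping them onto the pots; keep both pots upright and about where they stand, and leave everything else alone.

Things in the scene. Friction and masses are not known exactly. Their poses are not given: they have to be found in the camera images.
- teapot: The teapot: bare buff bisque, belly 152 mm across, rim 96 mm up, about 0.85 kg, loose. Origin at the centre of its underside, z up. The spout points to its -y, out to 134 mm from the axis (about away from the robot). An overhead handle arches over the mouth in its own y-z plane; its -x side faces the middle of the table, more or less (-y in the world).
- handle_top (a point): Middle of the overhead handle's top, 248 mm over the teapot's underside; teapot's axes. Round bar 13 mm thick, from the shoulders (y = +-62 mm, 72 mm up) out to y = +-88 mm at 150 mm up and to this top, right above the mouth: no room for a gripper upright over the lid's knob. It comes in leaning (about 40 degrees) from the -x side, the open one, the lid passing under the bar.
- teapot_mouth (a point): Centre of the teapot's round mouth, level with the top of its rim; teapot's axes. The opening is 58 mm across in a ledge 6 mm thick; the space below is 74 mm across and ends 23 mm under the rim.
- ledge_front (a point): Spot on the ledge, 33 mm from the mouth's centre on the teapot's -x side. The ledge's one notch, 14 mm wide and reaching 36 mm from the axis, is hand-cut: its middle lies up to 17 degrees round the ledge to either side of this spot. It is seen in pictures, else found by touch with the lug.
- teapot_lid_knob (a point): Grip point on the teapot lid's knob, on the lid's axis, 40 mm above the bottom of its flange; lid's axes. The lid: buff bisque, 0.11 kg, flange 54 mm across and 13 mm deep, on it a disc 76 mm across, 5 mm thick, then a round knob 34 mm tall, 21 mm thick from 32 to 46 mm above the bottom. It lies on its flange. Home on the teapot this point is 27 mm above the mouth's centre.
- lid_lug (a point): Outer end of the teapot lid's lug: 33.5 mm from the lid's axis on its -x side, 7 mm wide, along the lowest 5 mm of the flange, hidden by the disc. At the start it points along -y in the world, within 35 degrees. Off the notch it stands on the ledge, that side 13 mm too high; through it, it turns freely under the ledge, with 2 mm of play up and sideways.
- steam_hole (a point): The steam hole in the teapot lid, dark, 6.6 mm wide, 24 mm from the axis on the lid's -x side, right over the lug. No other lid has one.
- jar: The storage jar: buff bisque, no handle, 114 mm across, rim 105 mm up, about 0.65 kg, loose. Origin at the centre of its underside.
- jar_mouth (a point): Centre of the jar's round mouth, 70 mm across, level with its rim, z up.
- jar_lid_knob (a point): Grip point on the jar lid's knob, on its axis, 40 mm above the bottom of its flange and 12 mm below the knob's top. Lid as the teapot's, with the same heights and knob, but the disc 90 mm and the flange 65 mm across, no lug and no steam hole, 0.14 kg. Home on the jar this point is 27 mm above the mouth's centre.
- big_lid_knob (a point): The same point on the third lid: disc 102 mm, flange 80 mm across, no steam hole; it belongs to a pot that is not here. Leave it.
- bowl: White plastic bowl, 110 mm across, 42 mm high. Origin at its underside, like those below. Leave it.
- glaze_a: Glaze jar with a white cap, 62 mm across, 85 mm high. Leave it.
- glaze_b: A second such jar. Leave it.
- glaze_c: Small glaze jar, 42 mm across, 48 mm high. Leave it.
- creamer: Bisque mug, 68 mm across, 75 mm high, with a handle. Leave it.
- loop_tool: Loop tool lying on the table, 138 mm long along its x axis, 12 mm high. Leave it.
- brush_pot: White pot 94 mm across, 95 mm high, with brushes up to about 260 mm high. Leave it.
Not all that is in view belongs to the job. Leave any blue or pink look-alike of the part that bears jar_lid_knob alone. Leave any pink or purple look-alike of the part that bears teapot_lid_knob alone.

How it is judged (in metres and radians):
At the end, for the whole second after the job is handed in: both lids lie on their own pots at rest: centred within 4 mm, home within about 3 mm in height and flat within 3 degrees, both pots upright; the teapot lid's steam hole is turned at least 50 degrees from the teapot's -x axis, with the lug caught under the ledge (horizontal distance between teapot_lid_knob and teapot_mouth below 0.004 m and z of teapot_lid_knob in the frame of teapot_mouth between 0.0235 and 0.03 m and angle between the z axis of teapot_lid_knob and the z axis of teapot_mouth, either way round below 0.06 rad and angle between each of teapot_mouth, jar_mouth's own z axis and vertical below 0.05 rad and linear speed of each of teapot_lid, jar_lid below 0.01 m/s and angular speed of each of teapot_lid, jar_lid below 0.1 rad/s and x of steam_hole in the frame of teapot_mouth above -0.0155 m and horizontal distance between jar_lid_knob and jar_mouth below 0.004 m and z of jar_lid_knob in the frame of jar_mouth between 0.0235 and 0.03 m and angle between the z axis of jar_lid_knob and the z axis of jar_mouth, either way round below 0.06 rad); the robot touches nothing.
It fails at once if the teapot or the jar is pushed more than 5 cm from where it stood (distance of any of teapot, jar from where it was at the start of the episode above 0.05 m).
It fails at once if the third lid or a bystander is moved by more than 3 cm (distance of any of big_lid_knob, bowl, glaze_a, glaze_b, glaze_c, creamer, loop_tool, brush_pot from where it was at the start of the episode above 0.03 m).
It fails at once if a lid is dropped or slammed onto its pot (it comes down on the mouth at more than 0.4 m/s, a fall of about 8 mm) ((horizontal distance between teapot_lid_knob and teapot_mouth below 0.03 m and z of teapot_lid_knob in the frame of teapot_mouth below 0.055 m and linear speed of teapot_lid above 0.4 m/s) or (horizontal distance between jar_lid_knob and jar_mouth below 0.03 m and z of jar_lid_knob in the frame of jar_mouth below 0.055 m and linear speed of jar_lid above 0.4 m/s)).
It also fails if it takes over 70 s, if anything falls off the work surface, if the arm or the gripper's body presses on something with over 40 N, if the wrist force passes 120 N, or if a joint passes its speed limit or range.

## Working session

There is one attempt and no reset: what is moved stays moved. The work goes in short steps, Python scripts to look and compute and a tool call to move; the robot and the scene stay as the last step left them, time stands still between calls to the robot, and variables do not carry over. Pictures are saved under pics/ and viewed, at most 10 in all, crops included, and the job is handed in when it is done.

Besides the shell and the picture viewer there is one more tool, called by a JSON object that holds its "name" and its "arguments", one argument or row to a line. move_arm: Moves the arm, as the interface text tells. Scaled input: -1 to 1 covers 500 mm each way for a shift and 90 degrees each way for a turn. Its arguments: {"type":"object","properties":{"rows":{"type":"string"},"force":{"type":"number"}},"required":["rows"]}

```bash
mkdir -p pics; python3 - <<'E'
from cell import *
import cv2,numpy as np
print(state()); print(finger_overhang)
for c in("top","side"):
    im=grab_frame(c); cv2.imwrite(f"pics/{c}0.png",cv2.resize(im[:,:,::-1],(800,500),interpolation=cv2.INTER_CUBIC))
    cv2.imwrite(f"{c}_raw.png",im[:,:,::-1])
    i=camera_info(c); print(c,np.round(i["K"],1).tolist(),i["dist_coeffs"],np.round(i["world_from_camera"],3).tolist())
    for t in["teapot_mouth","handle_top","ledge_front","teapot_lid_knob","lid_lug","steam_hole","jar_mouth","jar_lid_knob","big_lid_knob","teapot","brush_pot","glaze_a"]:
        print(t,[(round(d["conf"],2),np.round(d["centre"]).tolist()) for d in pinpoint(t,c)][:4])
E
```

```text
{'time_s': 0.0, 'q': array([63.89108534, 18.43881347, -4.01578557, 83.17423871,  1.29385875,
       78.54066431, -3.25993471]), 'joint_velocities': array([-0.03751682, -0.00156572,  0.06840353,  0.09138117,  0.03449505,
       -0.09782064,  0.09285844]), 'joint_efforts': array([ 1.29326736e-05, -4.93582463e+01, -3.81953605e-01, -3.14331472e+01,
        1.29709952e-02,  1.15691044e-02,  2.92993934e-05]), 'eef_pos': array([ 293.99595912, -579.16237058,  252.23208681]), 'ee_rot': array([-1.79891463e+02,  4.52833230e-03,  2.69187325e+01]), 'contact_force': array([ 0.36012452,  0.16947254, -0.36367029]), 'torque': array([ 0.05571518, -0.02318813,  0.00452541]), 'finger_force': 0.0, 'finger_gap': 85.11753149865525}
22.0
top [[363.7, 0.0, 319.8], [0.0, 363.7, 195.4], [0.0, 0.0, 1.0]] [-0.08616108  0.          0.          0.          0.        ] [[0.011, -0.993, 0.115, 501.746], [-1.0, -0.011, 0.006, 46.201], [-0.005, -0.115, -0.993, 1138.508], [0.0, 0.0, 0.0, 1.0]]
teapot_mouth [(0.92, [502.0, 314.0, 98.0])]
handle_top [(0.86, [505.0, 312.0, 252.0])]
ledge_front [(0.82, [494.0, 282.0, 94.0]
[... 1133 characters left out ...]
75.0, 98.0, 38.0]), (0.61, [678.0, 411.0, 42.0]), (0.22, [644.0, -155.0, 40.0])]
lid_lug [(0.91, [716.0, 283.0, 2.0]), (0.88, [657.0, 74.0, 2.0]), (0.69, [664.0, 376.0, 1.0])]
steam_hole [(0.96, [724.0, 272.0, 17.0]), (0.9, [663.0, 387.0, 18.0]), (0.73, [663.0, 85.0, 17.0]), (0.56, [504.0, 312.0, 251.0])]
jar_mouth [(0.79, [520.0, -281.0, 105.0])]
jar_lid_knob [(0.91, [820.0, -7.0, 40.0]), (0.7, [809.0, -134.0, 44.0]), (0.52, [641.0, -157.0, 37.0])]
big_lid_knob [(0.72, [661.0, -24.0, 44.0])]
teapot [(0.91, [506.0, 312.0, -2.0])]
brush_pot [(0.81, [530.0, 509.0, 1.0]), (0.48, [655.0, 73.0, 3.0])]
glaze_a [(0.86, [791.0, 158.0, -1.0]), (0.81, [749.0, -265.0, 2.0]), (0.62, [521.0, 45.0, 2.0])]
```

View pics/top0.png

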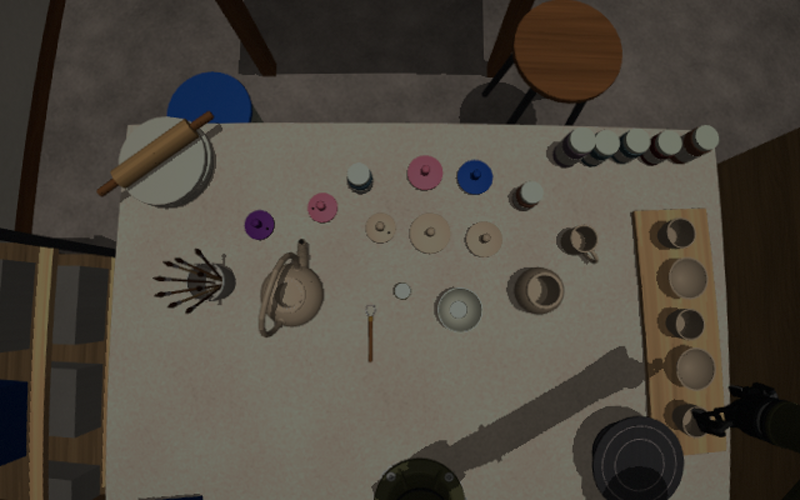

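View pics/side0.png

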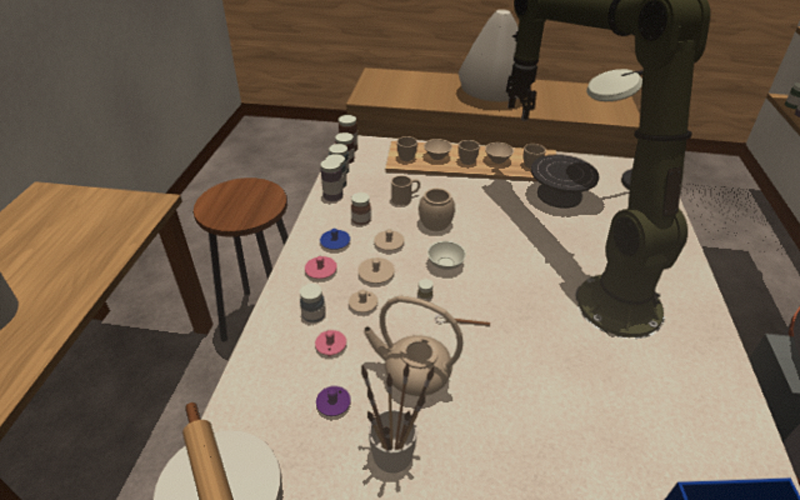

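The buff lids in the top view are at (380,227), (430,232) and (484,238). Blue, pink and purple look-alikes lie behind them. The first is the smallest and seems to have the steam hole, so it is the teapot's. The third is mid-sized, so it is the jar's. The middle one is the largest and stays. I'll confirm this, and look at the notch, in one enlarged crop.

```bash
cat > h.py <<'E'
import cv2,numpy as np
from cell import *
from scipy.spatial.transform import Rotation as R
def proj(p,c):
    i=camera_info(c);T=np.linalg.inv(i["world_from_camera"])
    return cv2.projectPoints(np.atleast_2d(np.array(p,float)),cv2.Rodrigues(T[:3,:3])[0],T[:3,3],np.array(i["K"]),np.array(i["dist_coeffs"]))[0][:,0]
def ray(uv,c,z):
    i=camera_info(c);T=np.array(i["world_from_camera"])
    n=cv2.undistortPoints(np.array([[uv]],float),np.array(i["K"]),np.array(i["dist_coeffs"]))[0,0]
    d=T[:3,:3]@[n[0],n[1],1]; o=T[:3,3]; return o+d*(z-o[2])/d[2]
def crop(im,c,w,h,s):
    x,y=int(c[0]),int(c[1]); a=im[y-h//2:y+h//2,x-w//2:x+w//2]
    a=(255*(a/255.)**.6).astype(np.uint8)
    return cv2.resize(a,None,fx=s,fy=s,interpolation=cv2.INTER_CUBIC)
E
python3 - <<'E'
from h import *
t=cv2.imread("top_raw.png");s=cv2.imread("side_raw.png")
pm=proj([502,313,96],"top")[0];ps=proj([502,313,96],"side")[0];pl=proj([664,-25,20],"top")[0]
psl=proj([674,100,20],"side")[0]
print(pm,ps,pl,psl)
a=crop(t,pl,132,50,6)
b=np.hstack([crop(t,pm,44,50,6),crop(s,ps,44,50,6),crop(s,psl,44,50,6)])
cv2.imwrite("pics/c1.png",np.vstack([a,b]))
E
```

```text
[228.58374134 235.99566979] [334.59912598 281.22864209] [345.00326757 185.09055486] [289.26605751 238.54820178]
```

View pics/c1.png

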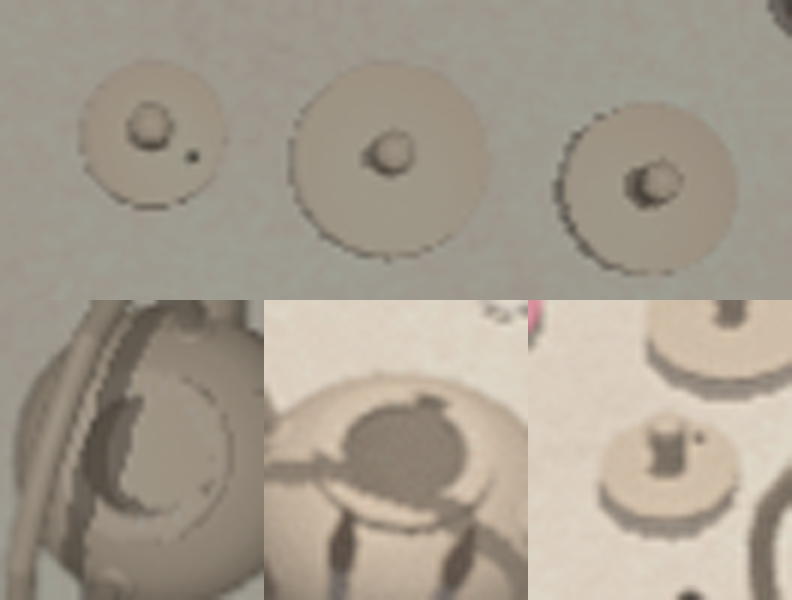

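Confirmed. The left buff lid at crop (152,135) has the steam hole at (193,156), so it is the teapot's. The right one at (648,187) is the jar's, and the middle one stays. The notch shows in the side crop at (430,402) and faintly in the top crop at about (208,490). Next I'll refine the positions by fitting projected circles, and average the network's readings.

```bash
cat >> h.py <<'E'
def circfit(im,c,x0,r,z,span=8,rr=2.0):
    g=cv2.GaussianBlur(cv2.cvtColor(im,cv2.COLOR_BGR2GRAY),(0,0),.6).astype(np.float32)
    a=np.linspace(0,2*np.pi,120,endpoint=False);u=np.c_[np.cos(a),np.sin(a),0*a]
    best=[]
    for dx in np.arange(-span,span+.1,1):
        for dy in np.arange(-span,span+.1,1):
            p0=np.array([x0[0]+dx,x0[1]+dy,z])
            s=[cv2.remap(g,proj(p0+u*(r+k),c).astype(np.float32)[None],None,cv2.INTER_LINEAR)[0] for k in(-rr,rr)]
            best.append((np.mean(np.minimum(np.abs(s[1]-s[0]),40)),p0[0],p0[1]))
    best.sort(reverse=True);b=np.array(best[:5]);return np.round(np.average(b[:,1:],axis=0,weights=b[:,0]),1),round(best[0][0],1)
def avg(t,c,near,n=6):
    P=[]
    for _ in range(n):
        grab_frame(c)
        q=[d["centre"] for d in pinpoint(t,c) if np.linalg.norm(np.array(d["centre"])[:2]-near[:2])<25]
        if q:P.append(q[0])
    return (np.round(np.mean(P,0),1),np.round(np.std(P,0),1),len(P)) if P else None
E
python3 - <<'E'
from h import *
ims={c:cv2.imread(c+"_raw.png") for c in("top","side")}
for n,x0,r,z in[("jarlid",(645,-157),45,18),("jarlidknob",(645,-157),10.5,52),("tlid",(675,100),38,18),("jarmouth",(520,-278),35,105),("potmouth",(502,313),29,96),("biglid",(663,-22),51,18)]:
    for c in ims: print(n,c,*circfit(ims[c],c,x0,r,z))
for t,x0 in[("jar_lid_knob",(645,-157)),("jar_mouth",(520,-278)),("teapot_lid_knob",(675,100)),("steam_hole",(664,85)),("teapot_mouth",(502,313)),("ledge_front",(495,280)),("handle_top",(504,312))]:
    for c in ims: print(t,c,avg(t,c,np.array(x0)))
for name,c,uv,z in[("notch","side",(339.7,273),96),("notch","top",(240.7,242.7),96),("mouth side","side",(312+141/6,256+153/6),96),
   ("hole","top",(279+193/6-.5,160+156/6-.5),18),("disc","top",(279+152/6-.5,160+135/6-.5),18),
   ("hole side","side",(267+(698-528)/6-.4,213+(437-300)/6-.4),18)]: print(name,np.round(ray(uv,c,z),1))
print(state()["time_s"])
E
```

```text
jarlid top [ 646.8 -151.9] 10.8
jarlid side [ 644.2 -153.4] 14.6
jarlidknob top [ 643.4 -149.2] 22.7
jarlidknob side [ 644.8 -149.2] 11.7
tlid top [670.4 103.2] 6.8Traceback (most recent call last):
  File "<stdin>", line 4, in <module>
  File "h.py", line 22, in circfit
    s=[cv2.remap(g,proj(p0+u*(r+k),c).astype(np.float32)[None],None,cv2.INTER_LINEAR)[0] for k in(-rr,rr)]
                   ~~~~^^^^^^^^^^^^^^
  File "h.py", line 5, in proj
    i=camera_info(c);T=np.linalg.inv(i["world_from_camera"])
ValueError: time passes only in moves, steps and waits
```

```bash
sed -i 's/^def proj/import functools\n_ci=camera_info\n@functools.cache\ndef camera_info(c): return {k:np.array(v) for k,v in _ci(c).items()}\ndef proj/' h.py
python3 - <<'E'
from h import *
ims={c:cv2.imread(c+"_raw.png") for c in("top","side")}
for n,x0,r,z in[("jarlid",(645,-155),45,18),("tlid",(673,100),38,18),("jarmouth",(520,-278),35,105),("potmouth",(502,313),29,96),("biglid",(663,-22),51,18)]:
    for c in ims: print(n,c,*circfit(ims[c],c,x0,r,z))
for t,x0 in[("jar_lid_knob",(645,-157)),("jar_mouth",(520,-278)),("teapot_lid_knob",(675,100)),("steam_hole",(664,85)),("teapot_mouth",(502,313)),("ledge_front",(495,280)),("handle_top",(504,312))]:
    for c in ims: print(t,c,avg(t,c,np.array(x0),4))
for name,c,uv,z in[("notch","side",(339.7,273),96),("notch","top",(240.7,242.7),96),("mouth side","side",(312+141/6,256+153/6),96),
   ("hole","top",(279+193/6-.5,160+156/6-.5),18),("disc","top",(279+152/6-.5,160+135/6-.5),18),
   ("hole side","side",(267+(698-528)/6-.4,213+(437-300)/6-.4),18)]: print(name,np.round(ray(uv,c,z),1))
print(state()["time_s"])
E
```

```text
jarlid top [ 646.8 -151.9] 10.8
jarlid side [ 644.2 -153.4] 14.6
tlid top [670.4 103.2] 6.8
tlid side [670.  104.4] 17.2
jarmouth top [ 520. -278.] 27.0
jarmouth side [ 517.4 -280.2] 30.0
potmouth top [503.4 312.2] 13.8
potmouth side [501.8 312.4] 30.8
biglid top [659. -18.] 7.3
biglid side [658.2 -18.4] 16.2
jar_lid_knob top (array([ 645.2, -154.6,   40.2]), array([1.6, 0. , 1.4]), 2)
jar_lid_knob side (array([ 641.5, -156.5,   39. ]), array([0.9, 0.9, 1.3]), 4)
jar_mouth top (array([ 522.5, -276.6,  103.8]), array([0.8, 0.7, 1.2]), 4)
jar_mouth side (array([ 520. , -280.1,  104.6]), array([1. , 1.3, 0.7]), 4)
teapot_lid_knob top (array([672.1, 105.2,  43.8]), array([0.5, 1.6, 2.1]), 4)
teapot_lid_knob side (array([673. ,  99.4,  34.8]), array([0.2, 0.8, 1. ]), 3)
steam_hole top (array([666.2,  83.4,  17.1]), array([2.4, 2. , 0.9]), 4)
steam_hole side (array([663.7,  83.6,  20. ]), array([1.1, 0.5, 1.8]), 4)
teapot_mouth top (array([502. , 312. ,  96.6]), array([0.7, 1.8, 1. ]), 4)
teapot_mouth side (array([502.3, 312.4,  94.9]), array([1.2, 1. , 0.4]), 4)
ledge_front top (array([493.8, 281.7,  92.7]), array([1.6, 1. , 0.9]), 4)
ledge_front side (array([496.5, 278.1,  95.9]), array([1.2, 0.8, 1.2]), 4)
handle_top top (array([504.3, 311.7, 252.3]), array([0.5, 1.1, 1.5]), 4)
handle_top side (array([503.5, 310.6, 251.6]), array([1.2, 0.1, 1.8]), 3)
notch [491.5 282.1  96. ]
notch [483.5 277.3  96. ]
mouth side [499.5 313.6  96. ]
hole [661.9  81.7  18. ]
disc [672.6 103.2  18. ]
hole side [658.9  81.2  18. ]
6.9
```

```bash
cat >> h.py <<'E'
import json,os
def down(yaw,tilt=0,az=0):  # tool down with x axis at yaw; tilted so that fingers lean towards tool +x
    return R.from_euler("z",yaw,degrees=True)*R.from_euler("y",-tilt,degrees=True)*R.from_euler("x",180,degrees=True)
def cmd():
    return json.load(open("cmd.json")) if os.path.exists("cmd.json") else dict(p=[294.245,-579.605,253.349],q=down(26.92).as_quat().tolist())
def plan(steps,save=True):
    c=cmd();R0=R.from_quat(c["q"]);p0=np.array(c["p"]);out=[]
    for p,r,*_ in steps:
        w=(R0.inv()*r).as_rotvec(degrees=True)/90;s=R0.inv().apply(np.array(p)-p0)/500
        w=np.round(w,4);s=np.round(s,4);out.append(" ".join(f"{v:.4f}".rstrip("0").rstrip(".") for v in [*w,*s]))
        P=p0+R0.apply(s*500);Q=R0*R.from_rotvec(w*90,degrees=True)
    for o in out:print(o)
    if save: json.dump(dict(p=P.tolist(),q=Q.as_quat().tolist()),open("cmd.json","w"))
E
python3 - <<'E'
from h import *
r=down(26.92)
plan([((644.5,-154,240),r),((644.5,-154,100),r),((644.5,-154,45),r)])
print(down(90,40).apply([[1,0,0],[0,1,0],[0,0,1]]).round(2))
E
```

```text
0 0 0 1.01 -0.4418 0.0267
0 0 0 1.01 -0.4418 0.3067
0 0 0 1.01 -0.4418 0.4167
[[ 0.    0.77  0.64]
 [ 1.   -0.    0.  ]
 [ 0.    0.64 -0.77]]
```

{"name": "move_arm", "arguments": {
  "rows": "0 0 0 0.9 -0.4 0.02 1;0 0 0 0.9 -0.4 0.02 1;0 0 0 0.9 -0.4 0.02 1;0 0 0 0.9 -0.4 0.02 1;0 0 0 0.9 -0.4 0.02 1;0 0 0 0.9 -0.4 0.02 1;0 0 0 0.9 -0.4 0.02 1;0 0 0 0.9 -0.4 0.02 1;0 0 0 0.9 -0.4 0.02 1;0 0 0 0.9 -0.4 0.02 1;0 0 0 0.9 -0.4 0.02 1;0 0 0 0.9 -0.4 0.02 1;0 0 0 0.9 -0.4 0.02 1",
  "force": 30
}}

```text
time_s: 8.2
eef_pos: [604.2, -199.3, 243.2]
ee_rot: [180.0, 0.1, 26.8]
contact_force: [-0.7, -0.9, -0.2]
finger_gap: 85.1
finger_force: 0.0
```

{"name": "move_arm", "arguments": {
  "rows": "0 0 0 0.11 -0.0418 0.06 0.7;0 0 0 0.11 -0.0418 0.06 0.7;0 0 0 0.11 -0.0418 0.2 0.7;0 0 0 0.11 -0.0418 0.3 0.7;0 0 0 0.11 -0.0418 0.3 0.7;0 0 0 0.11 -0.0418 0.36 0.7;0 0 0 0.11 -0.0418 0.3967 0.7;0 0 0 0.11 -0.0418 0.3967 0.7;0 0 0 0.11 -0.0418 0.3967 0;0 0 0 0.11 -0.0418 0.3967 0;0 0 0 0.11 -0.0418 0.3967 0;0 0 0 0.11 -0.0418 0.3967 0;0 0 0 0.11 -0.0418 0.3967 0;0 0 0 0.11 -0.0418 0.3967 0;0 0 0 0.11 -0.0418 0.3967 0",
  "force": 30
}}

```text
time_s: 9.7
eef_pos: [645.7, -154.8, 47.1]
ee_rot: [179.8, -0.1, 26.9]
contact_force: [-0.8, -0.5, 6.0]
finger_gap: 19.5
finger_force: 29.6
```

```bash
python3 - <<'E'
from h import *
r=down(26.92)
plan([((644.5,-154,205),r),((519.5,-278.5,205),r),((519.5,-278.5,175),r)])
E
```

```text
0 0 0 -0 -0 -0.32
0 0 0 -0.3357 0.1088 -0.32
0 0 0 -0.3357 0.1088 -0.26
```

{"name": "move_arm", "arguments": {
  "rows": "0 0 0 0 0 -0.05 0;0 0 0 0 0 -0.12 0;0 0 0 0 0 -0.22 0;0 0 0 0 0 -0.32 0;0 0 0 -0.08 0.026 -0.32 0;0 0 0 -0.17 0.055 -0.32 0;0 0 0 -0.25 0.081 -0.32 0;0 0 0 -0.3 0.098 -0.3 0;0 0 0 -0.3357 0.1088 -0.28 0;0 0 0 -0.3357 0.1088 -0.26 0;0 0 0 -0.3357 0.1088 -0.26 0;0 0 0 -0.3357 0.1088 -0.26 0;0 0 0 -0.3357 0.1088 -0.26 0"
}}

```text
time_s: 11.0
eef_pos: [520.9, -277.1, 175.5]
ee_rot: [180.0, -0.1, 27.1]
contact_force: [0.2, 0.2, -1.5]
finger_gap: 19.5
finger_force: 29.8
```

```bash
python3 - <<'E'
from h import *
out=[]
ims={}
for c in("top","side"):
    im=grab_frame(c)[:,:,::-1].copy();ims[c]=im;cv2.imwrite(c+"_1.png",im)
    print(c,circfit(im,c,(519.5,-278.5),45,175-25.5),circfit(im,c,(519.5,-278.5),45,175-22),circfit(im,c,(519.5,-278.5),57,100))
    out.append(crop(im,proj([519.5,-278.5,120],c)[0],64,70,6))
print(state()["eef_pos"],state()["time_s"])
cv2.imwrite("pics/j1.png",np.hstack(out))
E
```

```text
top (array([ 522.3, -278.1]), np.float32(9.5)) (array([ 522.3, -276.9]), np.float32(9.5)) (array([ 519.5, -270.5]), np.float32(11.8))
side (array([ 517.1, -270.7]), np.float32(13.4)) (array([ 527.1, -271.3]), np.float32(11.6)) (array([ 527.5, -278.7]), np.float32(10.9))
[ 520.57837135 -277.60254208  175.49497645] 11.1
```

View pics/j1.png

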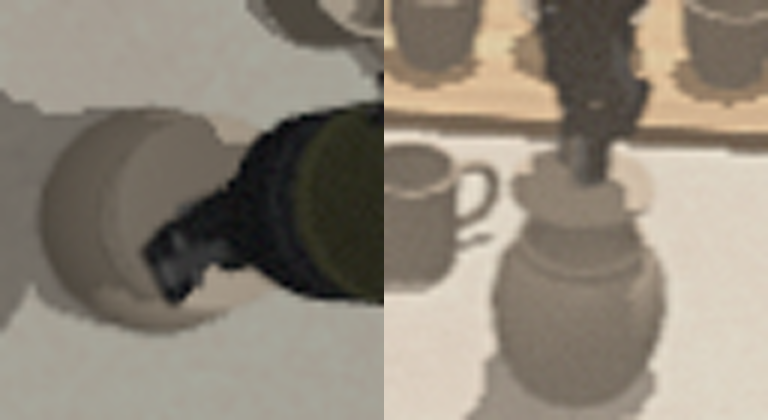

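{"name": "move_arm", "arguments": {
  "rows": "0 0 0 0 0 0.015 0;0 0 0 0 0 0.03 0;0 0 0 0 0 0.04 0;0 0 0 0 0 0.046 0;0 0 0 0 0 0.05 0;0 0 0 0 0 0.054 0;0 0 0 0 0 0.058 0;0 0 0 0 0 0.058 0;0 0 0 0 0 0.058 0"
}}

```text
time_s: 12.0
eef_pos: [519.6, -278.5, 146.1]
ee_rot: [180.0, -0.0, 26.9]
contact_force: [0.0, 0.1, -1.7]
finger_gap: 20.0
finger_force: 29.8
```

{"name": "move_arm", "arguments": {
  "rows": "0 0 0 0 0 0.004 0;0 0 0 0 0 0.007 0;0 0 0 0 0 0.01 0;0 0 0 0 0 0.013 0;0 0 0 0 0 0.014 0;0 0 0 0 0 0.014 0"
}}

```text
time_s: 12.6
eef_pos: [519.5, -278.5, 139.1]
ee_rot: [180.0, 0.0, 26.9]
contact_force: [-0.9, 0.3, -1.4]
finger_gap: 19.4
finger_force: 29.9
```

{"name": "move_arm", "arguments": {
  "rows": "0 0 0 0 0 0.002 0;0 0 0 0 0 0.004 0;0 0 0 0 0 0.006 0;0 0 0 0 0 0.006 0;0 0 0 0 0 0.006 0"
}}

```text
time_s: 13.1
eef_pos: [520.0, -278.7, 139.1]
ee_rot: [179.9, -0.0, 26.9]
contact_force: [-5.9, 2.5, 13.3]
finger_gap: 19.6
finger_force: 31.3
```

{"name": "move_arm", "arguments": {
  "rows": "0 0 0 0 0 -0.005 0;0 0 0 0 0 -0.005 0;0 0 0 0 0 -0.005 0.3;0 0 0 0 0 -0.005 0.5;0 0 0 0 0 -0.005 0.6;0 0 0 0 0 -0.005 0.6;0 0 0 0 0 -0.05 0.6;0 0 0 0 0 -0.1 0.6;0 0 0 0 0 -0.2 0.6;0 0 0 0 0 -0.25 0.6;0 0 0 0 0 -0.25 0.6"
}}

```text
time_s: 14.2
eef_pos: [521.7, -279.4, 266.1]
ee_rot: [179.6, -0.3, 26.9]
contact_force: [1.2, -0.1, 1.3]
finger_gap: 51.1
finger_force: 0.0
```

```bash
cat >> h.py <<'E'
def tcp(g,r): return np.array(g,float)-3*r.apply([0,0,1])
E
python3 - <<'E'
from h import *
json.dump(dict(p=[519.5,-278.5,261],q=down(26.92).as_quat().tolist()),open("cmd.json","w"))
r=down(85,40)
plan([(tcp((671.5,102.8,z),r),r) for z in(230,110,42)])
print(cmd())
E
```

```text
0.2249 0.4051 -0.618 0.6143 -0.5391 0.0574
0.2249 0.4051 -0.618 0.6143 -0.5391 0.2974
0.2249 0.4051 -0.618 0.6143 -0.5391 0.4334
{'p': [671.32940816616, 100.90236664511406, 44.299999999999955], 'q': [0.6928228255084501, 0.6348514362397717, 0.25215365368890574, -0.23103835458668387]}
```

{"name": "move_arm", "arguments": {
  "rows": "0 0 0 0.1 -0.1 0 0.6;0.2249 0.4051 -0.618 0.6143 -0.5391 0.0574 0.6;0.2249 0.4051 -0.618 0.6143 -0.5391 0.0574 0.6;0.2249 0.4051 -0.618 0.6143 -0.5391 0.0574 0.6;0.2249 0.4051 -0.618 0.6143 -0.5391 0.0574 0.6;0.2249 0.4051 -0.618 0.6143 -0.5391 0.0574 0.6;0.2249 0.4051 -0.618 0.6143 -0.5391 0.0574 0.6;0.2249 0.4051 -0.618 0.6143 -0.5391 0.0574 0.6;0.2249 0.4051 -0.618 0.6143 -0.5391 0.0574 0.6;0.2249 0.4051 -0.618 0.6143 -0.5391 0.0574 0.6;0.2249 0.4051 -0.618 0.6143 -0.5391 0.0574 0.6;0.2249 0.4051 -0.618 0.6143 -0.5391 0.0574 0.6;0.2249 0.4051 -0.618 0.6143 -0.5391 0.0574 0.6;0.2249 0.4051 -0.618 0.6143 -0.5391 0.0574 0.6"
}}

```text
time_s: 15.6
eef_pos: [671.3, 100.7, 233.1]
ee_rot: [179.9, -39.9, 85.0]
contact_force: [0.2, -0.3, -1.4]
finger_gap: 51.2
finger_force: 0.0
```

```bash
python3 - <<'E'
from h import *
s=state();q=cmd()
print(s["q"].round(1),(R.from_euler("xyz",s["ee_rot"],degrees=True).inv()*R.from_quat(q["q"])).as_rotvec(degrees=True).round(2),s["eef_pos"],q["p"])
for c in("side",): 
    im=grab_frame(c)[:,:,::-1].copy();cv2.imwrite(c+"_2.png",im)
    jl=circfit(im,c,(519.5,-278.5),45,110);print(jl)
E
```

```text
[ 36.   28.  -37.8  87.1 -24.8  69.5   5.6] [0.08 0.09 0.01] [671.28669722 100.71843097 233.06395579] [671.32940816616, 100.90236664511406, 44.299999999999955]
(array([ 518.1, -274.3]), np.float32(18.3))
```

```bash
python3 - <<'E'
from h import *
c=cmd();c["p"][2]=232.3;json.dump(c,open("cmd.json","w"))
r=down(85,40)
plan([(tcp((671.5,102.8,z),r),r) for z in(130,70,42)])
E
```

```text
0 0 0 -0.1286 0 0.1532
0 0 0 -0.2057 0 0.2451
0 0 0 -0.2417 0 0.288
```

{"name": "move_arm", "arguments": {
  "rows": "0 0 0 -0.06 0 0.0715 0.6;0 0 0 -0.1286 0 0.1532 0.6;0 0 0 -0.17 0 0.2026 0.6;0 0 0 -0.2057 0 0.2451 0.6;0 0 0 -0.2237 0 0.2666 0.6;0 0 0 -0.2417 0 0.288 0.6;0 0 0 -0.2417 0 0.288 0.6;0 0 0 -0.2417 0 0.288 0.6"
}}

```text
time_s: 16.45
eef_pos: [672.1, 101.0, 45.5]
ee_rot: [179.9, -40.0, 85.1]
contact_force: [0.0, 0.0, -0.2]
finger_gap: 51.0
finger_force: 0.0
```

{"name": "move_arm", "arguments": {
  "rows": "0 0 0 0 0 0 0.4;0 0 0 0 0 0 0.3;0 0 0 0 0 0 0;0 0 0 0 0 0 0;0 0 0 0 0 0 0;0 0 0 0 0 0 0",
  "force": 40
}}

```text
time_s: 17.05
eef_pos: [672.2, 100.7, 45.4]
ee_rot: [179.9, -40.0, 85.0]
contact_force: [0.0, -2.3, 5.1]
finger_gap: 19.1
finger_force: 39.2
```

```bash
python3 - <<'E'
from h import *
r=down(85,40);r2=down(90,40)
plan([(tcp((671.5,102.8,z),r),r) for z in(90,170)]+[(tcp((464,147,165),r2),r2),(tcp((502.3,312.3,160),r2),r2)],save=False)
E
```

```text
0 0 0 0.0617 0 -0.0735
0 0 0 0.1645 0 -0.1961
0.0357 0 -0.0426 0.1979 -0.4208 -0.1551
0.0357 0 -0.0426 0.4489 -0.3733 0.0686
```

{"name": "move_arm", "arguments": {
  "rows": "0 0 0 0.01 0 -0.012 0;0 0 0 0.0617 0 -0.0735 0;0 0 0 0.11 0 -0.131 0;0 0 0 0.1645 0 -0.1961 0;0.0357 0 -0.0426 0.1979 -0.4208 -0.1551 0;0.0357 0 -0.0426 0.1979 -0.4208 -0.1551 0;0.0357 0 -0.0426 0.1979 -0.4208 -0.1551 0;0.0357 0 -0.0426 0.1979 -0.4208 -0.1551 0;0.0357 0 -0.0426 0.1979 -0.4208 -0.1551 0;0.0357 0 -0.0426 0.1979 -0.4208 -0.1551 0;0.0357 0 -0.0426 0.1979 -0.4208 -0.1551 0;0.0357 0 -0.0426 0.1979 -0.4208 -0.1551 0"
}}

```text
time_s: 18.25
eef_pos: [465.8, 144.6, 167.9]
ee_rot: [179.9, -40.0, 90.0]
contact_force: [0.6, -0.1, -0.2]
finger_gap: 19.4
finger_force: 39.6
```

```bash
python3 - <<'E'
from h import *
s=state();print(s["q"].round(1))
r2=down(90,40);c=cmd();R0=R.from_quat(c["q"])
json.dump(dict(p=(np.array(c["p"])+R0.apply([.1979*500,-.4208*500,-.1551*500])).tolist(),q=r2.as_quat().tolist()),open("cmd.json","w"));print(cmd())
im=grab_frame("side")[:,:,::-1].copy();cv2.imwrite("side_3.png",im);im2=grab_frame("top")[:,:,::-1].copy()
cv2.imwrite("pics/t1.png",np.hstack([crop(im,proj([485,220,130],"side")[0],130,100,5)[:, :],]))
plan([(tcp((464+f*38.3,147+f*165.3,160),r2),r2) for f in (.3,.6,1)],save=False)
E
```

```text
[ 48.4   9.2 -45.1 117.2 -37.6  64.5  22.7]
{'p': [463.9923907285173, 145.07736665963617, 167.31305458955882], 'q': [0.6644630243886748, 0.6644630243886747, 0.2418447626479753, -0.2418447626479752]}
0 0 0 0.0695 0.023 0.0714
0 0 0 0.1455 0.046 0.1352
0 0 0 0.2468 0.0766 0.2202
```

View pics/t1.png

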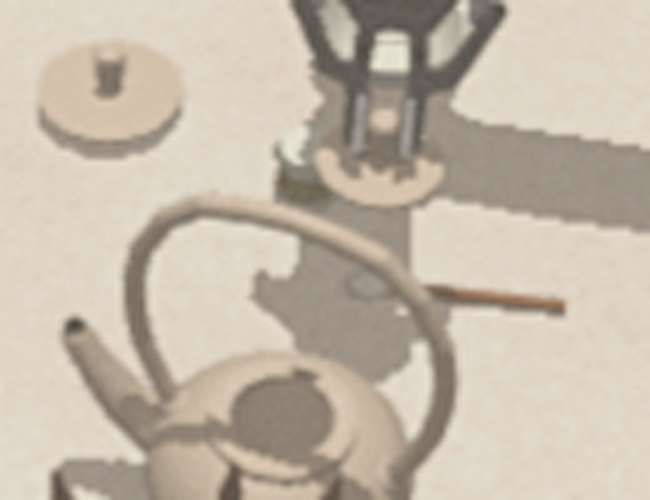

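The lid at (380,180) is held level. The handle arch is clear in front of it, and the notch shows at (304,378) with the mouth centre near (282,420). I'll measure the held lid's offset, then move in under the bar.

```bash
python3 - <<'E'
from h import *
im=cv2.imread("side_3.png")
for z in(139,140.5,142): print(circfit(im,"side",(464.5,147),38,z,6))
for z in (95,96): print(circfit(im,"side",(502,312),29,z,5,1.5))
o=proj([485,220,130],"side")[0].astype(int)-[65,50]
for n,p in[("notch",(304,378)),("notch2",(304,374)),("mouth",(282,420))]:print(n,ray(np.array(p)/5+o-.4,"side",96).round(1))
# teapot yaw: handle far (right leg) / spout tip
r2=down(90,40)
plan([(tcp((464+f*38.3,147+f*165.3,z),r2),r2) for f,z in ((.3,160),(.6,155),(1,150))])
E
```

```text
(array([464.3, 146.6]), np.float32(23.0))
(array([464.7, 148.4]), np.float32(23.0))
(array([464.3, 149.6]), np.float32(23.0))
(array([501.4, 311.2]), np.float32(27.8))
(array([501.4, 311.8]), np.float32(27.9))
notch [492.2 282.9  96. ]
notch2 [492.5 280.1  96. ]
mouth [500.8 314.1  96. ]
0 0 0 0.0695 0.023 0.0714
0 0 0 0.1391 0.046 0.1428
0 0 0 0.2339 0.0766 0.2355
```

```bash
python3 - <<'E'
from h import *
c=cmd();json.dump(dict(p=[463.992,145.077,167.313],q=down(90,40).as_quat().tolist()),open("cmd.json","w"))
r2=down(92,40)
plan([(tcp((464+f*37.3,147+f*164,z),r2),r2) for f,z in ((.3,160),(.6,155),(1,150))])
E
```

```text
0.0143 -0 -0.017 0.0689 0.0225 0.0709
0.0143 -0 -0.017 0.1379 0.0449 0.1418
0.0143 -0 -0.017 0.232 0.0748 0.2338
```

{"name": "move_arm", "arguments": {
  "rows": "0.0143 0 -0.017 0.0689 0.0225 0.0709 0;0.0143 0 -0.017 0.1379 0.0449 0.1418 0;0.0143 0 -0.017 0.18 0.058 0.183 0;0.0143 0 -0.017 0.21 0.068 0.213 0;0.0143 0 -0.017 0.232 0.0748 0.2338 0;0.0143 0 -0.017 0.232 0.0748 0.2338 0;0.0143 0 -0.017 0.232 0.0748 0.2338 0"
}}

```text
time_s: 19.05
eef_pos: [501.6, 308.9, 152.0]
ee_rot: [-179.9, -40.0, 92.0]
contact_force: [0.6, -0.2, -1.1]
finger_gap: 19.2
finger_force: 39.6
```

```bash
python3 - <<'E'
from h import *
s=state();print(s["q"].round(1),s["eef_pos"],cmd()["p"],s["contact_force"])
im=grab_frame("side")[:,:,::-1].copy();cv2.imwrite("side_4.png",im);im2=grab_frame("top")[:,:,::-1].copy()
h=s["eef_pos"][2]-45.4+18
print(circfit(im,"side",(501.5,312),38,h,6),circfit(im2,"top",(501.5,312),38,h,6))
cv2.imwrite("pics/t2.png",np.hstack([crop(im,proj([500,300,130],"side")[0],80,80,5),crop(im2,proj([500,300,130],"top")[0],80,80,5)]))
r=down(92,40)
plan([(tcp((501.3,311,z),r),r) for z in(144,138,134)],save=False)
E
```

```text
[ 31.   18.8 -49.7 111.7 -32.6  50.2   6.1] [501.61279468 308.8865454  152.01641844] [501.39200000000005, 309.08002697415793, 152.32576732303] [ 0.60798348 -0.21982761 -1.14180513]
(array([499.1, 313.2]), np.float32(22.8)) (array([496.3, 308.4]), np.float32(7.0))
-0 -0 -0 -0.0078 -0 0.0092
-0 -0 -0 -0.0155 -0 0.0184
-0 -0 -0 -0.0206 -0 0.0245
```

View pics/t2.png

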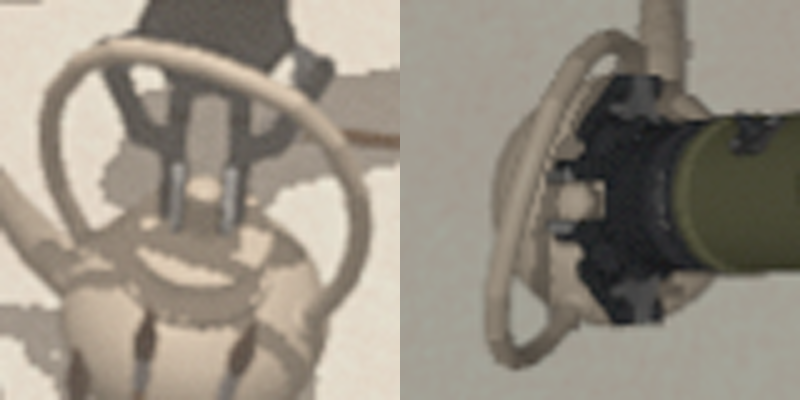

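The lid is under the bar and over the mouth, with the gripper clear of the arch. Now I'll lower it by touch.

{"name": "move_arm", "arguments": {
  "rows": "0 0 0 -0.004 0 0.0048 0;0 0 0 -0.0078 0 0.0092 0;0 0 0 -0.011 0 0.0131 0;0 0 0 -0.014 0 0.0167 0;0 0 0 -0.017 0 0.0203 0;0 0 0 -0.017 0 0.0203 0;0 0 0 -0.017 0 0.0203 0"
}}

```text
time_s: 19.85
eef_pos: [501.7, 309.9, 139.9]
ee_rot: [180.0, -40.1, 92.0]
contact_force: [-1.1, 1.4, 4.4]
finger_gap: 19.4
finger_force: 40.0
```

```bash
python3 - <<'E'
from h import *
s=state();f=s["contact_force"];t=s["torque"];print(f,t)
print("r_xy if about TCP (mm), z-force only:", 1000*(-t[1])/f[2], 1000*t[0]/f[2])
E
```

```text
[-1.05504511  1.41897933  4.43263709] [-0.06807576  0.24898781  0.06942268]
r_xy if about TCP (mm), z-force only: -56.17148513496028 -15.357847222458249
```

{"name": "move_arm", "arguments": {
  "rows": "0 0 0 0.002 0.002 -0.0023 0;0 0 0 0.002 0.0045 -0.0023 0;0 0 0 -0.001 0.0045 0.0005 0;0 0 0 -0.003 0.0045 0.0026 0;0 0 0 -0.003 0.0045 0.0026 0;0 0 0 -0.003 0.0045 0.0026 0"
}}

```text
time_s: 20.45
eef_pos: [503.8, 308.2, 136.5]
ee_rot: [-180.0, -40.0, 92.0]
contact_force: [1.2, -0.7, -2.5]
finger_gap: 19.2
finger_force: 39.6
```

```bash
python3 - <<'E'
from h import *
s=state();f=s["contact_force"]-np.array([.6,-.2,-1.1]);t=s["torque"];print(f,t,s["eef_pos"])
rz=-.045;print("contact",1000*(rz*f[0]-t[1])/f[2],1000*(t[0]+rz*f[1])/f[2])
E
```

```text
[ 0.57116379 -0.52111837 -1.38238144] [-0.99917971 -0.14273399 -0.08774606] [503.81375007 308.22219492 136.47179265]
contact -84.65942611844754 705.8322345993236
```

{"name": "move_arm", "arguments": {
  "rows": "0 0 0 -0.003 0 0.0036 0;0 0 0 -0.006 0 0.0071 0;0 0 0 -0.009 0 0.0107 0;0 0 0 -0.0116 0 0.0138 0;0 0 0 -0.0116 0 0.0138 0;0 0 0 -0.0116 0 0.0138 0"
}}

```text
time_s: 21.05
eef_pos: [503.7, 309.1, 128.4]
ee_rot: [-180.0, -40.0, 92.0]
contact_force: [-1.1, -1.2, 3.9]
finger_gap: 19.4
finger_force: 39.9
```

```bash
python3 - <<'E'
from h import *
c=cmd();R0=R.from_quat(c["q"])
p=np.array(c["p"])+R0.apply(500*np.array([-.017-.003-.0116,.0045,.0203+.0026+.0138]))
json.dump(dict(p=p.tolist(),q=c["q"]),open("cmd.json","w"));r=down(92,40)
g=p+3*R0.apply([0,0,1]);print(p,g)
g[2]+=.6
plan([(tcp(g,down(y,40)),down(y,40)) for y in(87,82,77,72,67,62,57,52,47)],save=False)
json.dump(g.tolist(),open("g.json","w"))
E
```

```text
[503.65035941 308.85034418 128.11271178] [503.58298592 310.77753141 125.81457988]
-0.0357 0 0.0425 0.0008 -0.0003 -0.0009
-0.0714 0 0.0851 0.0008 -0.0007 -0.0009
-0.1071 0 0.1277 0.0009 -0.001 -0.0008
-0.1429 0 0.1702 0.0009 -0.0013 -0.0008
-0.1786 0 0.2128 0.001 -0.0016 -0.0007
-0.2143 0 0.2553 0.0012 -0.0019 -0.0006
-0.25 0 0.2979 0.0013 -0.0022 -0.0005
-0.2857 0 0.3404 0.0015 -0.0025 -0.0003
-0.3214 0 0.383 0.0016 -0.0027 -0.0002
```

First half of the stroke, then check the forces.

{"name": "move_arm", "arguments": {
  "rows": "0 0 0 0.0008 0 -0.0009 0;-0.0357 0 0.0425 0.0008 -0.0003 -0.0009 0;-0.0714 0 0.0851 0.0008 -0.0007 -0.0009 0;-0.1071 0 0.1277 0.0009 -0.001 -0.0008 0;-0.1429 0 0.1702 0.0009 -0.0013 -0.0008 0;-0.1429 0 0.1702 0.0009 -0.0013 -0.0008 0"
}}

```text
time_s: 21.65
eef_pos: [501.9, 309.2, 128.6]
ee_rot: [179.9, -39.9, 72.1]
contact_force: [-0.4, -1.1, -0.4]
finger_gap: 19.3
finger_force: 39.6
```

```bash
python3 - <<'E'
from h import *
g=json.load(open("g.json"));r=down(72,40)
json.dump(dict(p=tcp(g,r).tolist(),q=r.as_quat().tolist()),open("cmd.json","w"))
print(state()["q"].round(1))
plan([(tcp(g,down(y,40)),down(y,40)) for y in(67,62,57,52,47)])
E
```

```text
[ 32.2  11.3 -51.5 121.8 -43.6  34.4  -1.7]
-0.0357 0 0.0426 0 -0.0003 0
-0.0714 0 0.0851 0 -0.0007 0
-0.1071 -0 0.1277 0.0001 -0.001 0.0001
-0.1428 -0 0.1702 0.0002 -0.0013 0.0001
-0.1786 -0 0.2128 0.0003 -0.0016 0.0002
```

{"name": "move_arm", "arguments": {
  "rows": "-0.0357 0 0.0426 0 -0.0003 0 0;-0.0714 0 0.0851 0 -0.0007 0 0;-0.1071 0 0.1277 0.0001 -0.001 0.0001 0;-0.1428 0 0.1702 0.0002 -0.0013 0.0001 0;-0.1786 0 0.2128 0.0003 -0.0016 0.0002 0;-0.1786 0 0.2128 0.0003 -0.0016 0.0002 0"
}}

```text
time_s: 22.25
eef_pos: [500.9, 310.8, 128.6]
ee_rot: [179.9, -40.0, 47.4]
contact_force: [-0.9, 1.0, 0.6]
finger_gap: 19.5
finger_force: 39.7
```

```bash
python3 - <<'E'
from h import *
s=state();print(s["q"].round(1),s["torque"].round(2))
im=grab_frame("side")[:,:,::-1].copy()
cv2.imwrite("pics/t3.png",crop(im,proj([500,300,130],"side")[0],100,90,6))
E
```

```text
[ 27.4   0.7 -53.8 129.5 -47.2  17.5 -27.5] [-0.36  0.53  0.12]
```

View pics/t3.png

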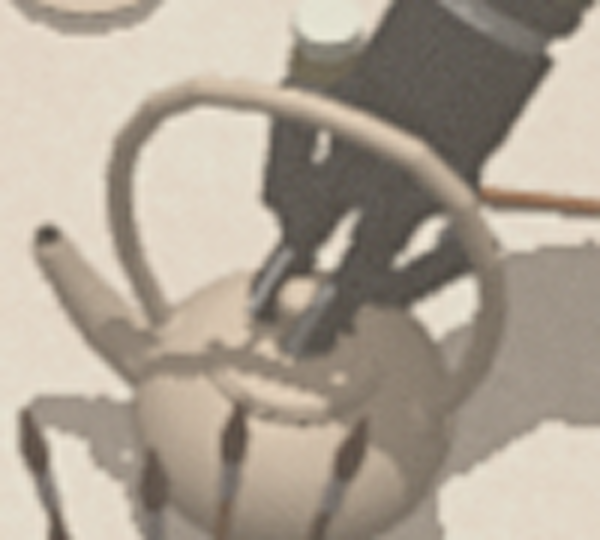

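The lid sits home, about 45° round, and the gripper is clear. Next: release, turn back around the knob, regrip and give it a second stroke.

```bash
python3 - <<'E'
from h import *
g=json.load(open("g.json"));g[2]+=1
r=down(47,40);print(cmd()["p"],tcp(g,r))
plan([(tcp(g,down(y,40)),down(y,40)) for y in(47,55,63,71,79,86)],save=True)
E
```

```text
[502.2816151610036, 309.3611784368203, 128.73252691083314] [502.26784563 309.36721611 129.71271321]
0 -0 -0 0.0013 -0 -0.0015
0.0572 -0 -0.0681 0.0013 0.0005 -0.0015
0.1143 -0 -0.1362 0.0014 0.001 -0.0014
0.1715 -0 -0.2043 0.0015 0.0015 -0.0013
0.2286 0 -0.2724 0.0017 0.002 -0.0011
0.2786 0 -0.332 0.0019 0.0024 -0.001
```

{"name": "move_arm", "arguments": {
  "rows": "0 0 0 0 0 0 0.2;0 0 0 0 0 0 0.35;0 0 0 0 0 0 0.45;0 0 0 0.0013 0 -0.0015 0.45;0 0 0 0.0013 0 -0.0015 0.45;0.0572 0 -0.0681 0.0013 0.0005 -0.0015 0.45;0.1143 0 -0.1362 0.0014 0.001 -0.0014 0.45;0.1715 0 -0.2043 0.0015 0.0015 -0.0013 0.45;0.2286 0 -0.2724 0.0017 0.002 -0.0011 0.45;0.2786 0 -0.332 0.0019 0.0024 -0.001 0.45;0.2786 0 -0.332 0.0019 0.0024 -0.001 0.45;0.2786 0 -0.332 0.0019 0.0024 -0.001 0;0.2786 0 -0.332 0.0019 0.0024 -0.001 0;0.2786 0 -0.332 0.0019 0.0024 -0.001 0;0.2786 0 -0.332 0.0019 0.0024 -0.001 0",
  "force": 30
}}

```text
time_s: 23.8
eef_pos: [502.5, 309.1, 129.5]
ee_rot: [180.0, -39.9, 86.0]
contact_force: [-0.4, 0.4, -0.3]
finger_gap: 19.8
finger_force: 29.3
```

```bash
python3 - <<'E'
from h import *
g=json.load(open("g.json"));g[2]+=1
print(state()["torque"].round(2))
plan([(tcp(g,down(y,40)),down(y,40)) for y in(81,76,71,66,61,56,51)],save=True)
E
```

```text
[-0.64  0.08 -0.06]
-0.0357 0 0.0426 0 -0.0003 0
-0.0714 0 0.0852 0.0001 -0.0006 0.0001
-0.1071 0 0.1277 0.0001 -0.001 0.0001
-0.1429 0 0.1703 0.0002 -0.0013 0.0002
-0.1786 0 0.2128 0.0003 -0.0016 0.0003
-0.2143 0 0.2554 0.0004 -0.0019 0.0004
-0.25 0 0.2979 0.0005 -0.0022 0.0005
```

{"name": "move_arm", "arguments": {
  "rows": "-0.0357 0 0.0426 0 -0.0003 0 0;-0.0714 0 0.0852 0.0001 -0.0006 0.0001 0;-0.1071 0 0.1277 0.0001 -0.001 0.0001 0;-0.1429 0 0.1703 0.0002 -0.0013 0.0002 0;-0.1786 0 0.2128 0.0003 -0.0016 0.0003 0;-0.2143 0 0.2554 0.0004 -0.0019 0.0004 0;-0.25 0 0.2979 0.0005 -0.0022 0.0005 0;-0.25 0 0.2979 0.0005 -0.0022 0.0005 0"
}}

```text
time_s: 24.6
eef_pos: [500.7, 310.2, 129.6]
ee_rot: [179.8, -39.9, 51.3]
contact_force: [0.2, 0.5, -0.9]
finger_gap: 19.6
finger_force: 29.5
```

```bash
python3 - <<'E'
from h import *
g=json.load(open("g.json"));
S=[(tcp([g[0],g[1],g[2]-.3],down(51,40)),down(51,40)),(tcp([g[0],g[1],g[2]+1.5],down(51,40)),down(51,40))]
r=down(77,40);p=tcp([g[0],g[1],g[2]+1.5],r)
S+=[(p,r)]+[(p-d*r.apply([0,0,1]),r) for d in(40,80,130,230)]
plan(S)
E
```

```text
0 -0 0 -0.0016 -0 0.002
0 -0 0 0.0007 -0 -0.0008
0.1857 0 -0.2213 0.001 0.0017 -0.0005
0.1857 0 -0.2213 0.005 0.0242 -0.0772
0.1857 0 -0.2213 0.009 0.0468 -0.1538
0.1857 0 -0.2213 0.0139 0.075 -0.2497
0.1857 0 -0.2213 0.0239 0.1313 -0.4413
```

{"name": "move_arm", "arguments": {
  "rows": "0 0 0 -0.0016 0 0.002 0;0 0 0 -0.0016 0 0.002 0;0 0 0 -0.0016 0 0.002 0.2;0 0 0 -0.0016 0 0.002 0.35;0 0 0 0.0007 0 -0.0008 0.45;0 0 0 0.0007 0 -0.0008 0.45;0.1857 0 -0.2213 0.001 0.0017 -0.0005 0.45;0.1857 0 -0.2213 0.001 0.0017 -0.0005 0.45;0.1857 0 -0.2213 0.001 0.0017 -0.0005 0.45;0.1857 0 -0.2213 0.001 0.0017 -0.0005 0.45;0.1857 0 -0.2213 0.005 0.0242 -0.0772 0.45;0.1857 0 -0.2213 0.009 0.0468 -0.1538 0.45;0.1857 0 -0.2213 0.0139 0.075 -0.2497 0.45;0.1857 0 -0.2213 0.0239 0.1313 -0.4413 0.45;0.1857 0 -0.2213 0.0239 0.1313 -0.4413 0.45;0.1857 0 -0.2213 0.0239 0.1313 -0.4413 0.45;0.1857 0 -0.2213 0.0239 0.1313 -0.4413 0.45"
}}

```text
time_s: 26.3
eef_pos: [469.9, 165.0, 306.4]
ee_rot: [179.9, -39.9, 76.9]
contact_force: [0.3, 0.2, 0.1]
finger_gap: 38.8
finger_force: 0.0
```

```bash
python3 - <<'E'
from h import *
a=grab_frame("side")[:,:,::-1].copy();b=grab_frame("top")[:,:,::-1].copy()
for c,im in(("side",a),("top",b)):
    print(c,circfit(im,c,(502,312),38,101,5),circfit(im,c,(519.5,-278.5),45,110,5))
    for t,n in(("steam_hole",(502,312)),("teapot_lid_knob",(502,312)),("jar_lid_knob",(520,-278)),("jar_mouth",(520,-278))):print(t,avg(t,c,np.array(n),3))
k=[crop(im,proj(p,c)[0],44,44,8) for p in([502,312,110],[519.5,-278.5,105]) for c,im in(("side",a),("top",b))]
cv2.imwrite("pics/f1.png",cv2.resize(np.vstack([np.hstack(k[:2]),np.hstack(k[2:])]),(600,600)))
E
```

```text
side (array([499.1, 307.8]), np.float32(13.3)) (array([ 515.3, -273.9]), np.float32(9.6))
steam_hole (array([488.3, 317. , 151. ]), array([10.5,  3.5, 71.6]), 3)
teapot_lid_knob (array([502.5, 307.1, 119.6]), array([1. , 0.3, 0.9]), 3)
jar_lid_knob (array([ 514.1, -279.9,  129. ]), array([1.2, 1. , 1.9]), 3)
jar_mouth (array([ 520.4, -279.4,  101.9]), array([1.1, 1.8, 1.2]), 3)
top (array([502.2, 313.2]), np.float32(10.1)) (array([ 521.3, -279.1]), np.float32(21.2))
steam_hole (array([483.1, 319.1, 100.6]), array([2.6, 0.7, 0.7]), 3)
teapot_lid_knob (array([501. , 312.9, 127. ]), array([0.1, 1. , 0.3]), 2)
jar_lid_knob (array([ 519.7, -278.6,  132.9]), array([0.5, 0.3, 0.9]), 3)
jar_mouth (array([ 522.2, -276.6,  102.9]), array([2., 1., 1.]), 3)
```

View pics/f1.png

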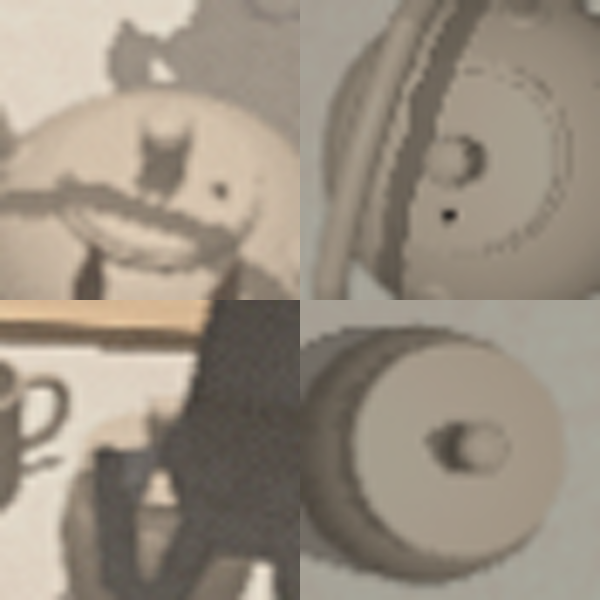

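The steam hole is at (449,215) in the top crop and (219,189) in the side crop, about 90° from the teapot's -x axis. Both lids sit flat and centred, and the height readings at release match home for both. Handing in.

```bash
python3 -c "
from cell import *
print(finish_job())"
```

```text
the job is handed in; nothing more can be done
None
```

I put both lids on their own pots, fully home and lying flat, with the teapot lid's lug turned about 90° under the ledge, and handed the job in at about 28 s; the judge returned no verdict.

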